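# Find the slack clamps on the cast rack and mark them

### The arm

A 6-joint arm with a two-finger parallel gripper is mounted at the origin on the work surface. World frame = base frame: x ahead of the robot, y to its left, z up, the work surface at z = 0. Lengths are in m, angles in rad, forces in N, time in s.
With the tool pointing down it reaches from about 0.225 to 0.875 m from the base axis. Payload 3.4 kg.
Tool frame: the origin (TCP) lies between the finger pads; the fingertips stand 14 mm ahead of it and the grasp point (between the pads) lies 5 mm behind it; z points along the fingers, y is the direction in which the jaws open and shut (so a half turn about z gives the same grasp; the last joint's range is limited). The gripper opens to 85 mm and grips with 20 to 120 N. Pads are 22 mm wide; open, the fingers measure 114 mm over their backs; the gripper's body (76 mm by 85 mm) begins 54 mm behind the grasp point. The pads swing forward as they close: fully open they stand 13 mm farther back than shut.
Start: joints at [1.163, 0.276, 1.505, -0, 1.361, -0.121], TCP at [0.163, 0.552, 0.245] pointing down, gripper open.
Joint ranges: [-2.89, 2.89], [-0.75, 2.08], [0.22, 2.7], [-1.18, 4.32], [0.11, 2.71], [-2.7, 2.7]. Speed limits (rad/s): [2.57, 2.57, 3.14, 3.14, 3.14, 3.14].

### API

Orientations are given as a unit quaternion [w, x, y, z].
In Python, from rig import manip, get_image, job gives the robot as it stands. The module is installed in compiled form; this text tells all that it offers.
- The arm moves only by the tool step_arm, never from a script. Its argument "moves" is one flat list of numbers, 5 for each row, row after row: the shift along the tool's x, y, z as a fraction of full scale, then the turn about the tool's z as a fraction of full scale, then the gripper's target within -1 to 1 (shut at 1, half-way at 0, fully open at -1). In form: [dx, dy, dz, twist, hand, dx, dy, dz, twist, hand, ...]. A call has 1 to 5 rows; each row is the pose to reach, as a shift and turn from the pose commanded when the call began, along the tool's axes at that moment, turning the shorter way round; what a row does not reach only later rows make up. Full scale, the value 1, is 500 mm for a shift and pi rad for a turn. A row lasts 1/10 s, in which the tool goes at most 50 mm and 8.59 degrees, less where a joint would pass 70% of its speed; a pose out of reach is approached as far as the arm can. A call with a number of a shift or a turn outside -1 to 1 is refused whole. A call with a gripper value outside its range is refused whole. The fingers move at their own pace and stop on an object; "force" is the grip in N (left out, the last holds). Time passes only in rows, so rows that repeat a pose let the fingers close. It gives the time, the measured TCP pose, the force and the opening at its end, in the units of the state.
- manip.get_state(): the state, without advancing time (a new reading comes with each control period).
- get_image(name): name is "scene" or "top"; returns a dict with "frame" (400x640x3 uint8, blue, green, red), "fx", "fy", "cx", "cy" (pixels), "k1" (the pictures are not rectified: a ray, as slopes to the right and down, at radius r is drawn at 1 + k1 r^2 times it, then the intrinsics apply), "rvec" (rotation vector, rad) and "tvec" (3), from world to camera coordinates, as OpenCV has them. Camera axes: x right, y down, z forward; pixel columns grow to the right and rows downward; lengths in m; the calibration is good to about 2 mm. A picture is of the moment at which its call begins. There is no depth.
- job.sign_off(): hands the job in, once; it reports no verdict.
The state is a dict: "clock": time; "qpos": joint angles; "qd": joint speeds; "effort": joint torques, N m; "position": TCP position; "ee_rot": TCP orientation; "contact_force": force on the tool from outside, world axes, zero at the start; "moment": the same for the moment, N m; "width": finger opening in m.
Only numpy, scipy, OpenCV 4.12 (cv2) and the standard library are available. Lean on these libraries where they do the work, as an engineer would, in place of code of your own. Each camera call takes 0.05 s, during which the arm holds its last target. There are 200 camera calls.

### The job

Before the plaster casts in the mandrel rack are rasped, find by feel which of the three black clamping levers are slack: pushed gently at the ball in the tightening direction (clockwise from above), a sound one must stand firm against 10 N, while a slack one gives sooner; never push a lever with more than 20 N. Let a slack lever give by about a centimetre at its ball, in any case less than an eighth of a turn (its cast has to be realigned before it is tightened), do not shift a sound one, and turn none of them back. Set one red marker from the yellow tray upright on the aluminium cap of every slack clamp, lowering it and not dropping it; leave the sound caps bare, the spare markers in the tray and everything else where it is.

Things in the scene. Friction and masses are not known exactly. Their poses are not given: they have to be found in the camera images.
- rack: Mandrel rack fixed to the bench: grey base plate 120 x 460 mm, three blue pedestals in a row (pitch 160 mm), each clamping a level 27 mm steel pipe under an aluminium cap, with a white plaster cast (to 122 mm across, top to 136 mm) on its far side. Origin: centre of the underside, on the bench. x: along the pipes from levers to casts; y: along the row, to the robot's left; z up.
- cap_left (a point): Centre of the flat top of the left cap (rack +y end), 100 mm above the bench. The top measures 75 mm along rack x and 80 mm along rack y. The lever's stud stands 18 mm towards -x and 26 mm towards -y of this point (rack axes); the rest of the top is free, for instance round 18 mm towards +x and 12 mm towards +y.
- cap_mid (a point): The same for the middle cap.
- cap_right (a point): The same for the right cap.
- stud_a: One of the three clamps (its letter tells neither its place in the row, which changes, nor how tight it is): stud and washer with the lever on it. Origin: where the stud's axis meets the cap's top, 100 mm above the bench; its x axis points away from the lever as found; z up. The lever's hub round it is 26 mm across and 28 mm high.
- ball_a (a point): Centre of the 20 mm black ball at the end of clamp a's lever, 75 mm out from the stud's axis and 142 mm above the bench. The arm (12 mm round) rises to it from the hub and points towards the robot, up to 35 degrees to either side. The air is free 45 mm to both sides of the ball and 40 mm below it.
- lever_a (a joint): Turn of clamp a's lever hub about its stud, rad, 0 as found; positive: clockwise from above (tightening), the ball going to the robot's left. Dry friction: stays where left. The arm itself flexes 1 mm per 5 N at the ball and springs back. Pushed at the ball, a slack clamp gives at 1 to 7 N and follows on; a sound one holds to 25 N. Giving is plain from 6 mm at the ball (0.08 rad).
- stud_b: The same for clamp b.
- ball_b (a point): The same for clamp b's lever.
- lever_b (a joint): The same for clamp b.
- stud_c: The same for clamp c.
- ball_c (a point): The same for clamp c's lever.
- lever_c (a joint): The same for clamp c.
- tray: Shallow yellow plastic tray, 150 x 150 mm, 18 mm high, walls and floor 3 mm, fixed to the bench; four markers stand in it in a square, 55 mm apart along the tray's axes. Origin: centre of its underside; x and y along its sides.
- marker_1: Red skittle-shaped marker, 36 mm high, 35 g: foot 26 mm across, waist 18 mm, head 22 mm across from 25 to 34 mm up. Origin: centre of its underside; z up along its axis. The three red ones are alike and any will do; there may be more than are needed.
- marker_2: Another red marker, the same as marker_1.
- marker_3: Another red marker, the same as marker_1.
- marker_blue: Blue marker of the same shape as the red ones, in the same tray; it means something else and stays there.
- bowl: Black rubber mixing bowl, 124 mm across, 72 mm high, a white spatula leaning in it, standing on the bench. Not part of the job. Origin: centre of its underside.
- rasp: Plaster rasp, 350 mm long with black handle, lying on the bench. Not part of the job. Origin: at bench level under the blade's handle end.
- toe_cast: Small white plaster cast, 84 mm across, 118 mm high, standing on its flat end on the bench. Not part of the job. Origin: centre of its underside.
- vaseline: Small white jar with a blue lid, 60 mm across, 55 mm high, standing on the bench. Not part of the job. Origin: centre of its underside.
Mind the look-alikes: they are no part of the job. There is more than one size of the tray; the one meant has the size given above.

How it is judged:
By the outcome, as a careful person would: the job done as asked, in the order asked, and still so for the second after the job is handed in, with the robot touching nothing.
It also fails if it takes over 72 s, if anything falls off the work surface, if the arm or the gripper's body presses on something with over 40 N, if the wrist force passes 120 N, or if a joint passes its speed limit or range.

## Working session

There is one attempt and no reset: what is moved stays moved. The work goes in short steps, Python scripts to look and compute and a tool call to move; the robot and the scene stay as the last step left them, time stands still between calls to the robot, and variables do not carry over. Pictures are saved under pics/ and viewed, about 8 in all and at most 12, crops included, and the job is handed in when it is done.

Besides the shell and the picture viewer there is one more tool, called after "Call:" as a command line: name --argument value ..., lists and objects as JSON in quotes. step_arm: Moves the arm, as the interface text tells. Its arguments: {"type":"object","properties":{"moves":{"type":"array","items":{"type":"number","minimum":-1,"maximum":1}},"force":{"type":"number"}},"required":["moves"]}

```bash
mkdir -p pics
python3 - <<'E'
from rig import manip,get_image
import cv2,numpy as np
s=manip.get_state();print(s)
for n in("scene","top"):
    d=get_image(n);cv2.imwrite(f"pics/{n}0.png",d["frame"]);print({k:v for k,v in d.items() if k!="frame"})
    R=cv2.Rodrigues(np.array(d["rvec"]))[0];print(-R.T@np.array(d["tvec"]).ravel())
E
```

```text
{'clock': 0.0, 'qpos': array([ 1.16298658e+00,  2.76595810e-01,  1.50617013e+00,  2.89935896e-05,
        1.36068628e+00, -1.20973813e-01]), 'qd': array([ 0.00100348,  0.00016982, -0.00062811, -0.00072755,  0.00117626,
       -0.00022602]), 'effort': array([ 5.28967503e-04, -4.16783845e+01, -2.45805538e+01,  9.25563609e-05,
        1.12081561e-02,  1.15265672e-05]), 'position': array([0.16245353, 0.55103663, 0.24442448]), 'ee_rot': array([-2.56655463e-04,  1.42929762e-01,  9.89732397e-01, -8.93769876e-04]), 'contact_force': array([-0.60164976, -0.22683747, -0.25672205]), 'moment': array([-0.00476246,  0.04180502, -0.0569574 ]), 'width': 0.08540773307094239}
{'fx': 384.9214585447904, 'fy': 384.9214585447904, 'cx': 318.5484249621655, 'cy': 193.31247099915365, 'k1': -0.049420767074163034, 'rvec': array([ 2.2076515 ,  1.24996719, -0.42488497]), 'tvec': array([-0.21197527, -0.24129832,  1.34592496])}
[ 0.97708085 -0.34017451  0.91883986]
{'fx': 388.86576542512853, 'fy': 388.86576542512853, 'cx': 325.8810604108902, 'cy': 201.4465719361909, 'k1': 0.032727557204719836, 'rvec': array([ 2.12007254, -2.15647115,  0.15488477]), 'tvec': array([0.00882966, 0.46109638, 1.21069629])}
[ 0.2716865  -0.00737817  1.26673018]
```

View pics/scene0.png

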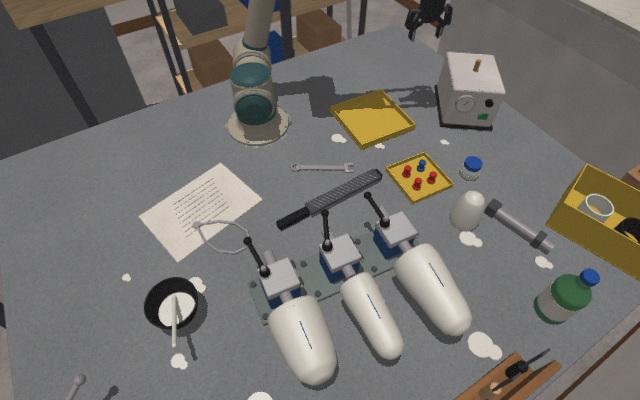

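View pics/top0.png

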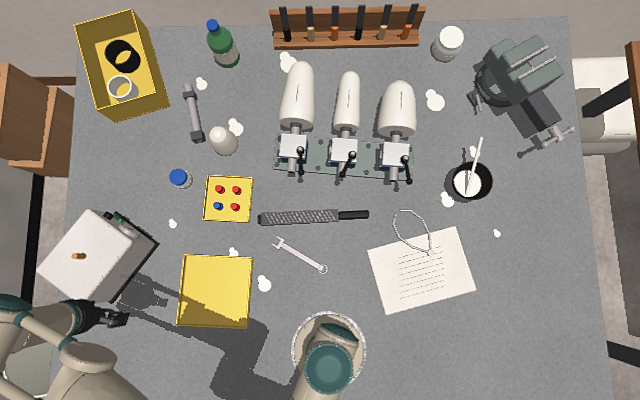

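The scene view shows three caps near (280,275), (341,250), (396,228), with ball ends near (248,240), (325,213), (367,195). In the top view the caps are near (293,145), (344,150), (394,156), and the small tray near (229,198) holds the markers, blue one at (218,206). I'll enlarge the rack and tray next.

Run:
```python
import cv2,numpy as np
a=cv2.imread("pics/top0.png")[125:195,262:422];b=cv2.imread("pics/scene0.png")[180:300,230:430]
a=cv2.resize(a,None,fx=5,fy=5,interpolation=cv2.INTER_CUBIC)
b=cv2.resize(b,None,fx=4,fy=4,interpolation=cv2.INTER_CUBIC)[:, :]
cv2.imwrite("pics/ca.png",a);cv2.imwrite("pics/cb.png",b)
```

```text
(no output)
```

View pics/ca.png

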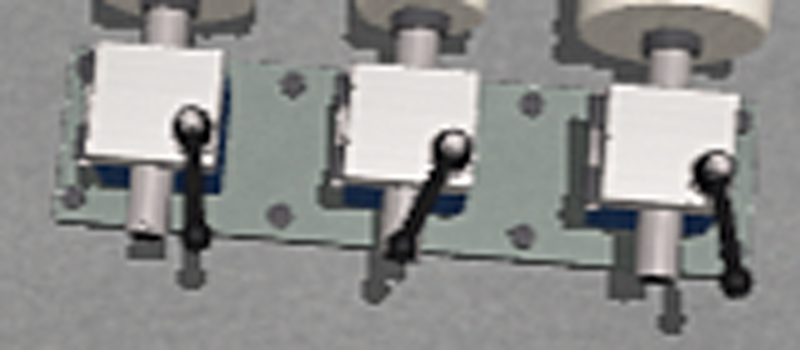

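View pics/cb.png

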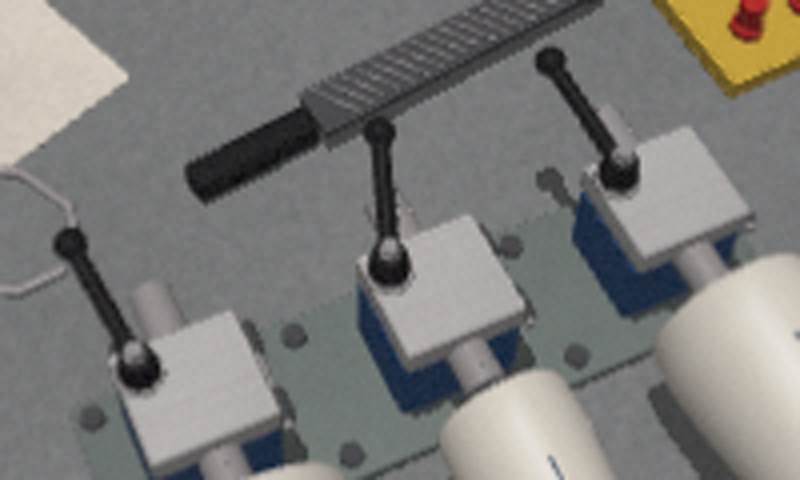

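The top crop shows the balls at (196,239), (401,250) and (736,283). In the scene crop they are at (550,61), (379,132) and (70,243). Cap corners are clear in the top crop. Now I'll measure.

```bash
cat > h.py <<'E'
import cv2,numpy as np
from rig import manip,get_image
def ray(d,uv):
    K=np.array([[d["fx"],0,d["cx"]],[0,d["fy"],d["cy"]],[0,0,1]])
    p=cv2.undistortPoints(np.array(uv,float).reshape(-1,1,2),K,np.array([d["k1"],0,0,0,0.])).reshape(-1,2)
    R=cv2.Rodrigues(np.array(d["rvec"]))[0];c=-R.T@np.array(d["tvec"]).ravel()
    v=np.c_[p,np.ones(len(p))]@R
    return c,v/np.linalg.norm(v,axis=1)[:,None]
def plane(d,uv,z):
    c,v=ray(d,uv);return c+v*((z-c[2])/v[:,2])[:,None]
def tri(d1,a,d2,b):
    c1,v1=ray(d1,a);c2,v2=ray(d2,b);o=[]
    for p,q in zip(v1,v2):
        t=np.linalg.lstsq(np.c_[p,-q],c2-c1,rcond=None)[0]
        A,B=c1+p*t[0],c2+q*t[1];o.append([*(A+B)/2,np.linalg.norm(A-B)])
    return np.array(o)
def blobs(im,col,z=None,amin=8):
    h=cv2.cvtColor(im,cv2.COLOR_BGR2HSV)
    m=cv2.inRange(h,(100,150,70),(125,255,255)) if col=="b" else cv2.inRange(h,(0,170,80),(8,255,255))|cv2.inRange(h,(172,170,80),(180,255,255))
    n,l,s,c=cv2.connectedComponentsWithStats(m);return [(c[i].round(1),s[i,4]) for i in range(1,n) if s[i,4]>=amin]
E
cat > m1.py <<'E'
from h import *
np.set_printoptions(precision=4,suppress=True)
T=get_image("top");S=get_image("scene")
up=lambda P,f,o:(np.array(P)+.5)/f-.5+np.array(o)
bt=up([(196,239),(401,250),(736,283)],5,(262,125));bs=up([(550,61),(379,132),(70,243)],4,(230,180))
print("balls tri",tri(T,bt,S,bs));print("balls plane top",plane(T,bt,.142));print("scene",plane(S,bs,.142))
cc=up([(97,45),(223,50),(214,164),(83,158),(349,66),(477,72),(471,186),(338,178),(610,86),(739,97),(722,212),(601,203)],5,(262,125))
C=plane(T,cc,.1).reshape(3,4,3);print("caps",C.mean(1));print(C)
for c in "rb":
    for n,d in(("T",T),("S",S)):
        for p,a in blobs(d["frame"],c): print(c,n,p,a,plane(d,[p],.022)[0])
E
python3 m1.py
```

```text
balls tri [[ 0.5325  0.0723  0.1427  0.0017]
 [ 0.5235 -0.0491  0.1426  0.0024]
 [ 0.4996 -0.245   0.145   0.0025]]
balls plane top [[ 0.5331  0.0731  0.142 ]
 [ 0.5242 -0.0481  0.142 ]
 [ 0.5006 -0.2444  0.142 ]]
scene [[ 0.5318  0.0719  0.142 ]
 [ 0.5226 -0.05    0.142 ]
 [ 0.4972 -0.2458  0.142 ]]
caps [[ 0.629   0.1014  0.1   ]
 [ 0.6125 -0.0562  0.1   ]
 [ 0.594  -0.2155  0.1   ]]
[[[ 0.6677  0.137   0.1   ]
  [ 0.663   0.0584  0.1   ]
  [ 0.5901  0.0647  0.1   ]
  [ 0.5953  0.1456  0.1   ]]

 [[ 0.6512 -0.0199  0.1   ]
  [ 0.6458 -0.0993  0.1   ]
  [ 0.5731 -0.0936  0.1   ]
  [ 0.5797 -0.0118  0.1   ]]

 [[ 0.6351 -0.1814  0.1   ]
  [ 0.6264 -0.2607  0.1   ]
  [ 0.5537 -0.2469  0.1   ]
  [ 0.5608 -0.1731  0.1   ]]]
r T [219.5 189. ] 60 [0.5104 0.3466 0.022 ]
r T [236.3 190. ] 58 [0.5061 0.292  0.022 ]
r T [234.9 206.5] 55 [0.4519 0.2955 0.022 ]
r S [406.4 171.1] 69 [0.45   0.2935 0.022 ]
r S [431.7 177.2] 73 [0.5092 0.3447 0.022 ]
r S [416.9 183.5] 72 [0.5051 0.2895 0.022 ]
b T [212.4  25.3] 119 [1.0861 0.3832 0.022 ]
b T [177.5 176.3] 207 [0.5549 0.4844 0.022 ]
b T [217.8 205.5] 49 [0.4562 0.3508 0.022 ]
b S [244.8   2.3] 32 [-0.8085  0.3131  0.022 ]
b S [276.4   5.7] 38 [-0.6961  0.4287  0.022 ]
b S [275.2  46.9] 346 [-0.3761  0.2602  0.022 ]
b S [472.7 163.5] 203 [0.5331 0.4949 0.022 ]
b S [420.9 165.3] 60 [0.4546 0.348  0.022 ]
b S [589.5 276.9] 250 [0.9786 0.4764 0.022 ]
```

Call:
step_arm --moves '[-0.39, -0.3, 0, 0, 1, -0.39, -0.3, 0, 0, 1, -0.39, -0.3, 0, 0, 1, -0.39, -0.3, 0, 0, 1, -0.39, -0.3, 0, 0, 1]' --force 30

```text
clock: 0.7
position: [0.308, 0.3506, 0.2453]
ee_rot: [0.0, 0.143, 0.99, -0.0]
contact_force: [1.7, -0.2, -0.2]
width: 0.0125
```

Call:
step_arm --moves '[-0.39, -0.3, 0, 0, 1, -0.39, -0.3, 0, 0, 1, -0.39, -0.3, 0, 0, 1, -0.39, -0.3, 0, 0, 1, -0.39, -0.3, 0, 0, 1]'

```text
clock: 1.2
position: [0.4528, 0.1514, 0.2454]
ee_rot: [0.0, 0.143, 0.99, 0.0]
contact_force: [0.3, 1.0, -0.1]
width: 0.0001
```

```bash
cat >> h.py <<'E'
def Rt():
    w,x,y,z=manip.get_state()["ee_rot"];from scipy.spatial.transform import Rotation as R
    return R.from_quat([x,y,z,w]).as_matrix()
def go(p,yaw=None):
    """fractions to bring TCP to p, tool y at world angle yaw(deg), mod 180"""
    s=manip.get_state();R=Rt();d=R.T@(np.array(p)-s["position"])/.5
    cur=np.degrees(np.arctan2(R[1,1],R[0,1]));t=0 if yaw is None else ((cur-yaw+90)%180-90)
    print("t",round(s["clock"],2),"pos",s["position"].round(4),"cur yaw",round(cur,1),"w",round(s["width"],4),"F",s["contact_force"].round(2));print(" frac",d.round(4),"twist",round(t/180,4))
E
python3 -c "
from h import *
go([.535,.0365,.16],93.9);print(manip.get_state()['qpos'])"
```

```text
t 1.2 pos [0.4528 0.1514 0.2454] cur yaw 73.5 w 0.0001 F [ 0.33  0.97 -0.1 ]
 frac [-0.2227 -0.1738  0.1708] twist -0.1132
[ 1.76733467e-01  1.27867661e-01  1.70005473e+00  8.03879818e-05
  1.31316275e+00 -1.10663251e+00]
```

Call:
step_arm --moves '[-0.2227, -0.1738, 0.05, -0.1132, 1, -0.2227, -0.1738, 0.05, -0.1132, 1, -0.2227, -0.1738, 0.05, -0.1132, 1, -0.2227, -0.1738, 0.21, -0.1132, 1, -0.2227, -0.1738, 0.21, -0.1132, 1]'

```text
clock: 1.7
position: [0.5339, 0.0369, 0.1378]
ee_rot: [-0.001, -0.033, 0.999, 0.0]
contact_force: [-0.9, 0.5, 0.2]
width: -0.0
```

Call:
step_arm --moves '[0, 0, 0, 0, 1, 0, 0, 0, 0, 1]'

```text
clock: 1.9
position: [0.5342, 0.0387, 0.1405]
ee_rot: [-0.0, -0.034, 0.999, 0.0]
contact_force: [0.5, -0.2, 0.7]
width: 0.0
```

```bash
python3 -c "
from h import *
go([.535,.0365,.14],93.9)
for n in('top','scene'): cv2.imwrite(f'pics/{n}1.png',get_image(n)['frame'])
a=cv2.imread('pics/top1.png')[120:200,262:422];b=cv2.imread('pics/scene1.png')[150:260,300:460]
a=cv2.resize(a,(640,320));b=cv2.resize(b,(400,275))
c=np.zeros((600,640,3),np.uint8);c[:320]=a;c[320:595,:400]=b;cv2.imwrite('pics/p1.png',c)"
```

```text
t 1.9 pos [0.5342 0.0387 0.1405] cur yaw 93.9 w 0.0 F [ 0.54 -0.25  0.67]
 frac [-0.0012 -0.0044  0.001 ] twist 0.0002
```

View pics/p1.png

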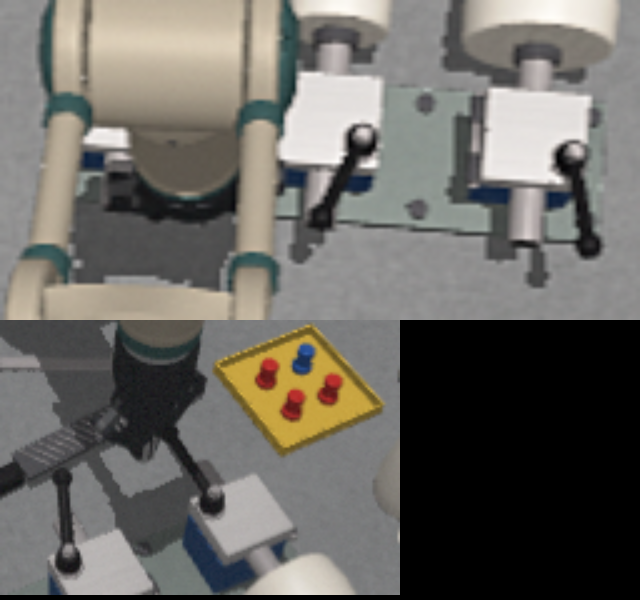

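The view shows the shut fingers just on the near side of the left ball and free of the lever. I'll push gently along tool y.

Call:
step_arm --moves '[0, 0.004, 0, 0, 1, 0, 0.008, 0, 0, 1, 0, 0.012, 0, 0, 1, 0, 0.012, 0, 0, 1]'

```text
clock: 2.4
position: [0.5338, 0.0451, 0.1408]
ee_rot: [0.0, -0.035, 0.999, 0.0]
contact_force: [0.4, 1.1, -0.2]
width: 0.0001
```

Call:
step_arm --moves '[0, 0.002, 0, 0, 1, 0, 0.004, 0, 0, 1, 0, 0.004, 0, 0, 1]'

```text
clock: 2.7
position: [0.5335, 0.0467, 0.1402]
ee_rot: [-0.0, -0.034, 0.999, 0.0]
contact_force: [0.5, -0.3, 0.8]
width: 0.0002
```

Call:
step_arm --moves '[0, 0.002, 0, 0, 1, 0, 0.004, 0, 0, 1, 0, 0.004, 0, 0, 1]'

```text
clock: 3.0
position: [0.5335, 0.0481, 0.1403]
ee_rot: [-0.0, -0.035, 0.999, -0.001]
contact_force: [-0.2, -2.2, -0.1]
width: 0.0001
```

Call:
step_arm --moves '[0, 0.002, 0, 0, 1, 0, 0.002, 0, 0, 1]'

```text
clock: 3.2
position: [0.5334, 0.0488, 0.1403]
ee_rot: [0.0, -0.035, 0.999, -0.001]
contact_force: [0.8, -5.4, -0.3]
width: -0.0002
```

Call:
step_arm --moves '[0, 0.002, 0, 0, 1, 0, 0.002, 0, 0, 1]'

```text
clock: 3.4
position: [0.5332, 0.0498, 0.1403]
ee_rot: [-0.0, -0.035, 0.999, -0.001]
contact_force: [-0.8, -4.6, 0.4]
width: 0.0001
```

Call:
step_arm --moves '[0, 0.002, 0, 0, 1, 0, 0.002, 0, 0, 1]'

```text
clock: 3.6
position: [0.5331, 0.0508, 0.1403]
ee_rot: [-0.0, -0.035, 0.999, -0.001]
contact_force: [-1.2, -4.8, 0.4]
width: -0.0001
```

Call:
step_arm --moves '[0, 0.002, 0, 0, 1, 0, 0.002, 0, 0, 1]'

```text
clock: 3.8
position: [0.5329, 0.0518, 0.1403]
ee_rot: [-0.0, -0.035, 0.999, -0.001]
contact_force: [-1.2, -5.2, 0.2]
width: -0.0
```

Left plateaus at about 5 N, so it is slack. I'll let it give to about 1 cm, then back off.

Call:
step_arm --moves '[0, 0.003, 0, 0, 1, 0, 0.006, 0, 0, 1, 0, 0.009, 0, 0, 1, 0, 0.012, 0, 0, 1, 0, 0.012, 0, 0, 1]'

```text
clock: 4.3
position: [0.5324, 0.0579, 0.1403]
ee_rot: [-0.0, -0.035, 0.999, -0.001]
contact_force: [-0.2, -5.2, 0.3]
width: -0.0001
```

Call:
step_arm --moves '[0, 0.002, 0, 0, 1, 0, 0.003, 0, 0, 1, 0, 0.003, 0, 0, 1]'

```text
clock: 4.6
position: [0.5323, 0.0593, 0.1402]
ee_rot: [-0.0, -0.035, 0.999, -0.001]
contact_force: [0.3, -4.7, -1.4]
width: 0.0002
```

Call:
step_arm --moves '[0, -0.03, 0, 0, 1, 0, -0.03, 0, 0, 1, 0, -0.03, -0.13, 0, 1, 0, -0.03, -0.13, 0, 1]'

```text
clock: 5.0
position: [0.5357, 0.0454, 0.2088]
ee_rot: [0.003, -0.034, 0.999, 0.001]
contact_force: [0.7, 1.3, 0.5]
width: -0.0004
```

```bash
python3 -c "
from h import *
t=np.array([.413,.911]);p=np.array([.5235,-.0491])-.036*t
go([*p,.14],65.6)
t=np.array([-.077,.997]);p=np.array([.4998,-.2447])-.036*t
print(p)"
```

```text
t 5.0 pos [0.5357 0.0454 0.2088] cur yaw 93.9 w -0.0004 F [0.66 1.28 0.46]
 frac [ 0.0721 -0.2505  0.1368] twist 0.1572
[ 0.502572 -0.280592]
```

Call:
step_arm --moves '[0.072, -0.25, 0, 0.157, 1, 0.072, -0.25, 0, 0.157, 1, 0.072, -0.25, 0, 0.157, 1, 0.072, -0.25, 0, 0.157, 1, 0.072, -0.25, 0.08, 0.157, 1]'

```text
clock: 5.5
position: [0.5107, -0.0842, 0.1696]
ee_rot: [0.007, 0.213, 0.977, 0.0]
contact_force: [1.1, -0.0, -0.4]
width: -0.0001
```

Call:
step_arm --moves '[0, 0, 0.057, 0, 1, 0, 0, 0.057, 0, 1, 0, 0, 0.057, 0, 1]'

```text
clock: 5.8
position: [0.5066, -0.0819, 0.137]
ee_rot: [-0.0, 0.211, 0.978, 0.0]
contact_force: [0.2, -0.2, 0.8]
width: 0.0001
```

```bash
python3 -c "
from h import *
t=np.array([.413,.911]);p=np.array([.5235,-.0491])-.036*t
go([*p,.14],65.6)"
```

```text
t 5.8 pos [ 0.5066 -0.0819  0.137 ] cur yaw 65.7 w 0.0001 F [ 0.25 -0.18  0.75]
 frac [-0.0037  0.0017 -0.006 ] twist 0.0003
```

Call:
step_arm --moves '[-0.004, 0.006, -0.006, 0, 1, -0.004, 0.012, -0.006, 0, 1, -0.004, 0.018, -0.006, 0, 1, -0.004, 0.018, -0.006, 0, 1]'

```text
clock: 6.2
position: [0.5125, -0.0742, 0.1406]
ee_rot: [0.001, 0.21, 0.978, 0.0]
contact_force: [-0.3, 0.4, -0.9]
width: 0.0001
```

Call:
step_arm --moves '[0, 0.002, 0, 0, 1, 0, 0.004, 0, 0, 1, 0, 0.004, 0, 0, 1]'

```text
clock: 6.5
position: [0.5127, -0.0728, 0.1397]
ee_rot: [-0.0, 0.211, 0.978, 0.0]
contact_force: [0.5, 0.2, -0.2]
width: 0.0
```

Call:
step_arm --moves '[0, 0.002, 0, 0, 1, 0, 0.004, 0, 0, 1, 0, 0.004, 0, 0, 1]'

```text
clock: 6.8
position: [0.5134, -0.0711, 0.1397]
ee_rot: [-0.0, 0.211, 0.978, -0.0]
contact_force: [0.3, -0.1, -0.7]
width: -0.0002
```

Call:
step_arm --moves '[0, 0.002, 0, 0, 1, 0, 0.003, 0, 0, 1, 0, 0.003, 0, 0, 1]'

```text
clock: 7.1
position: [0.5138, -0.0702, 0.1397]
ee_rot: [-0.0, 0.21, 0.978, -0.001]
contact_force: [-1.4, -3.2, 0.2]
width: -0.0003
```

Call:
step_arm --moves '[0, 0.002, 0, 0, 1, 0, 0.002, 0, 0, 1]'

```text
clock: 7.3
position: [0.514, -0.0696, 0.1397]
ee_rot: [-0.0, 0.21, 0.978, -0.001]
contact_force: [-1.8, -4.1, 0.1]
width: -0.0002
```

Call:
step_arm --moves '[0, 0.002, 0, 0, 1, 0, 0.002, 0, 0, 1]'

```text
clock: 7.5
position: [0.5142, -0.0692, 0.1397]
ee_rot: [-0.001, 0.21, 0.978, -0.002]
contact_force: [-2.7, -6.3, 0.5]
width: 0.0
```

Call:
step_arm --moves '[0, 0.002, 0, 0, 1, 0, 0.002, 0, 0, 1]'

```text
clock: 7.7
position: [0.5143, -0.0687, 0.1397]
ee_rot: [-0.001, 0.21, 0.978, -0.002]
contact_force: [-3.2, -8.1, 0.9]
width: 0.0002
```

Call:
step_arm --moves '[0, 0.002, 0, 0, 1, 0, 0.002, 0, 0, 1]'

```text
clock: 7.9
position: [0.5145, -0.0683, 0.1397]
ee_rot: [-0.001, 0.21, 0.978, -0.003]
contact_force: [-4.6, -8.5, 0.9]
width: 0.0002
```

Call:
step_arm --moves '[0, 0.002, 0, 0, 1, 0, 0.002, 0, 0, 1]'

```text
clock: 8.1
position: [0.5146, -0.0679, 0.1397]
ee_rot: [-0.001, 0.21, 0.978, -0.003]
contact_force: [-4.8, -11.3, 1.9]
width: -0.0002
```

Call:
step_arm --moves '[0, 0.001, 0, 0, 1, 0, 0.001, 0, 0, 1]'

```text
clock: 8.3
position: [0.5147, -0.0677, 0.1397]
ee_rot: [-0.001, 0.21, 0.978, -0.003]
contact_force: [-4.9, -11.1, 1.1]
width: 0.0001
```

Mid stands firm at 12 N, so it is sound. Next, back off and go to the right lever.

Call:
step_arm --moves '[0, -0.03, 0, 0, 1, 0, -0.03, 0, 0, 1, 0, -0.03, -0.13, 0, 1, 0, -0.03, -0.13, 0, 1]'

```text
clock: 8.7
position: [0.5126, -0.078, 0.2083]
ee_rot: [0.003, 0.211, 0.977, 0.001]
contact_force: [0.6, -0.5, -0.2]
width: -0.0001
```

```bash
python3 -c "
from h import *
go([.5026,-.2806,.14],94.4)"
```

```text
t 8.7 pos [ 0.5126 -0.078   0.2083] cur yaw 65.6 w -0.0001 F [ 0.59 -0.45 -0.2 ]
 frac [-0.1481 -0.3778  0.1363] twist -0.1598
```

Call:
step_arm --moves '[-0.148, -0.378, 0, -0.16, 1, -0.148, -0.378, 0, -0.16, 1, -0.148, -0.378, 0, -0.16, 1, -0.148, -0.378, 0, -0.16, 1, -0.148, -0.378, 0, -0.16, 1]'

```text
clock: 9.2
position: [0.5005, -0.2852, 0.2048]
ee_rot: [0.001, -0.038, 0.999, -0.001]
contact_force: [0.7, -0.1, 0.3]
width: 0.0002
```

Call:
step_arm --moves '[0, 0, 0.135, 0, 1, 0, 0, 0.135, 0, 1, 0, 0, 0.135, 0, 1]'

```text
clock: 9.5
position: [0.4983, -0.2788, 0.1341]
ee_rot: [-0.002, -0.038, 0.999, 0.003]
contact_force: [-0.5, -0.2, 0.7]
width: 0.0002
```

```bash
python3 -c "
from h import *
go([.5026,-.2806,.14],94.4)"
```

```text
t 9.5 pos [ 0.4983 -0.2788  0.1341] cur yaw 94.4 w 0.0002 F [-0.45 -0.2   0.65]
 frac [-0.0082 -0.0043 -0.0118] twist 0.0
```

Call:
step_arm --moves '[-0.008, 0.004, -0.01, 0, 1, -0.008, 0.008, -0.01, 0, 1, -0.008, 0.012, -0.01, 0, 1, -0.008, 0.012, -0.01, 0, 1]'

```text
clock: 9.9
position: [0.504, -0.2744, 0.1435]
ee_rot: [0.001, -0.039, 0.999, -0.001]
contact_force: [0.8, 0.2, 0.2]
width: 0.0002
```

Call:
step_arm --moves '[0, 0.002, 0, 0, 1, 0, 0.003, 0, 0, 1, 0, 0.003, 0, 0, 1]'

```text
clock: 10.2
position: [0.5032, -0.2731, 0.1423]
ee_rot: [0.0, -0.039, 0.999, 0.0]
contact_force: [-0.3, 0.4, 0.1]
width: -0.0002
```

Call:
step_arm --moves '[0, 0.002, 0, 0, 1, 0, 0.003, 0, 0, 1, 0, 0.003, 0, 0, 1]'

```text
clock: 10.5
position: [0.503, -0.2717, 0.1422]
ee_rot: [-0.0, -0.039, 0.999, 0.0]
contact_force: [0.3, 0.1, -1.1]
width: 0.0002
```

Call:
step_arm --moves '[0, 0.002, 0, 0, 1, 0, 0.003, 0, 0, 1, 0, 0.003, 0, 0, 1]'

```text
clock: 10.8
position: [0.503, -0.2702, 0.1422]
ee_rot: [-0.0, -0.039, 0.999, 0.0]
contact_force: [-0.4, 0.0, -0.4]
width: -0.0001
```

Call:
step_arm --moves '[0, 0.002, 0, 0, 1, 0, 0.002, 0, 0, 1]'

```text
clock: 11.0
position: [0.503, -0.2696, 0.1423]
ee_rot: [0.0, -0.039, 0.999, -0.0]
contact_force: [-0.5, -1.0, 0.6]
width: -0.0003
```

Call:
step_arm --moves '[0, 0.002, 0, 0, 1, 0, 0.002, 0, 0, 1]'

```text
clock: 11.2
position: [0.5029, -0.2687, 0.1424]
ee_rot: [0.0, -0.039, 0.999, -0.0]
contact_force: [0.3, -1.9, -0.4]
width: -0.0001
```

Call:
step_arm --moves '[0, 0.002, 0, 0, 1, 0, 0.002, 0, 0, 1]'

```text
clock: 11.4
position: [0.5027, -0.2674, 0.1423]
ee_rot: [-0.0, -0.039, 0.999, -0.0]
contact_force: [0.1, -2.1, 0.5]
width: 0.0001
```

Call:
step_arm --moves '[0, 0.002, 0, 0, 1, 0, 0.002, 0, 0, 1]'

```text
clock: 11.6
position: [0.5026, -0.2662, 0.1423]
ee_rot: [-0.0, -0.039, 0.999, 0.0]
contact_force: [-0.9, -2.1, -0.2]
width: 0.0004
```

Right gives at about 2 N, so it is slack. I'll complete the ~1 cm give and back off.

Call:
step_arm --moves '[0, 0.003, 0, 0, 1, 0, 0.006, 0, 0, 1, 0, 0.009, 0, 0, 1, 0, 0.012, 0, 0, 1, 0, 0.012, 0, 0, 1]'

```text
clock: 12.1
position: [0.5021, -0.2599, 0.1422]
ee_rot: [-0.0, -0.039, 0.999, 0.0]
contact_force: [-1.2, -2.0, 0.4]
width: 0.0001
```

Call:
step_arm --moves '[0, 0.002, 0, 0, 1, 0, 0.002, 0, 0, 1]'

```text
clock: 12.3
position: [0.5021, -0.2591, 0.1422]
ee_rot: [-0.0, -0.039, 0.999, 0.0]
contact_force: [-2.2, -1.7, 0.8]
width: -0.0
```

Call:
step_arm --moves '[0, -0.03, 0, 0, 1, 0, -0.03, 0, 0, 1, 0, -0.03, -0.2, 0, 1, 0, -0.03, -0.2, 0, 1, 0, -0.03, -0.2, 0, 1]'

```text
clock: 12.8
position: [0.507, -0.2766, 0.2496]
ee_rot: [0.006, -0.039, 0.999, -0.004]
contact_force: [-0.1, -0.5, -0.8]
width: 0.0002
```

```bash
python3 - <<'E'
from h import *
T=get_image("top");S=get_image("scene")
for n,d in(("top",T),("scene",S)):cv2.imwrite(f"pics/{n}2.png",d["frame"])
rt=[b[0] for b in blobs(T["frame"],"r")];rs=[b[0] for b in blobs(S["frame"],"r")];print(rt,rs)
if len(rt)==3==len(rs):
    print(tri(T,rt,S,[rs[1],rs[2],rs[0]]).round(4))
print(tri(T,[[217.8,205.5]],S,[[420.9,165.3]]).round(4))
E
python3 -c "
from h import *
go([.508,.345,.2],80)"
```

```text
[array([219.5, 189. ]), array([236.2, 189.9]), array([234.9, 206.5])] [array([406.4, 171.2]), array([431.7, 177.1]), array([416.9, 183.5])]
[[0.5096 0.3455 0.0227 0.0021]
 [0.5056 0.291  0.022  0.003 ]
 [0.4511 0.2942 0.0226 0.0026]]
[[0.4553 0.3493 0.0223 0.003 ]]
t 12.9 pos [ 0.504  -0.2746  0.2437] cur yaw 94.5 w 0.0 F [-0.09 -0.96 -0.49]
 frac [-0.104  1.235  0.086] twist 0.0803
```

Left and right are slack, mid is sound. Measured markers sit at the right height, about 55 mm apart. Next I go to the tray with the jaws half open and along the tray's diagonal.

Call:
step_arm --moves '[-0.04, 0.5, 0, 0, 0, -0.04, 0.5, 0, 0, 0, -0.04, 0.5, 0, 0, 0, -0.04, 0.5, 0, 0, 0, -0.04, 0.5, 0, 0, 0]'

```text
clock: 13.4
position: [0.5024, -0.0221, 0.2404]
ee_rot: [-0.002, -0.039, 0.999, 0.001]
contact_force: [0.5, 0.7, -0.8]
width: 0.0431
```

Call:
step_arm --moves '[-0.04, 0.5, 0, 0, 0, -0.04, 0.5, 0, 0, 0, -0.04, 0.5, 0, 0, 0, -0.04, 0.5, 0, 0.1, 0, -0.04, 0.5, 0, 0.1, 0]'

```text
clock: 13.9
position: [0.5029, 0.2181, 0.2403]
ee_rot: [-0.002, 0.099, 0.995, -0.0]
contact_force: [-0.3, -0.7, 0.8]
width: 0.0425
```

```bash
python3 -c "
from h import *
go([.5056,.291,.10],40.8)"
```

```text
t 13.9 pos [0.5029 0.2181 0.2403] cur yaw 78.6 w 0.0425 F [-0.26 -0.68  0.76]
 frac [0.0226 0.1443 0.2806] twist 0.2099
```

Call:
step_arm --moves '[0.0226, 0.14, 0.1, 0.21, 0, 0.0226, 0.14, 0.2, 0.21, 0, 0.0226, 0.14, 0.28, 0.21, 0, 0.0226, 0.14, 0.28, 0.21, 0, 0.0226, 0.14, 0.28, 0.21, 0]'

```text
clock: 14.4
position: [0.5025, 0.2864, 0.0963]
ee_rot: [-0.004, 0.415, 0.91, -0.004]
contact_force: [1.0, 0.7, -0.5]
width: 0.0427
```

Call:
step_arm --moves '[0, 0, 0, 0, 0, 0, 0, 0, 0, 0]'

```text
clock: 14.6
position: [0.5062, 0.287, 0.1014]
ee_rot: [-0.001, 0.413, 0.911, -0.001]
contact_force: [0.1, -0.1, 0.5]
width: 0.0426
```

```bash
python3 -c "
from h import *
go([.5056,.291,.03],40.8)
a=get_image('scene')['frame'];b=get_image('top')['frame']
c=np.hstack([cv2.resize(a[100:220,350:510],(400,300)),cv2.resize(b[150:240,180:300],(400,300))]);cv2.imwrite('pics/p3.png',c)"
```

```text
t 14.6 pos [0.5062 0.287  0.1014] cur yaw 41.2 w 0.0426 F [ 0.05 -0.13  0.53]
 frac [0.0067 0.0047 0.1427] twist 0.002
```

View pics/p3.png

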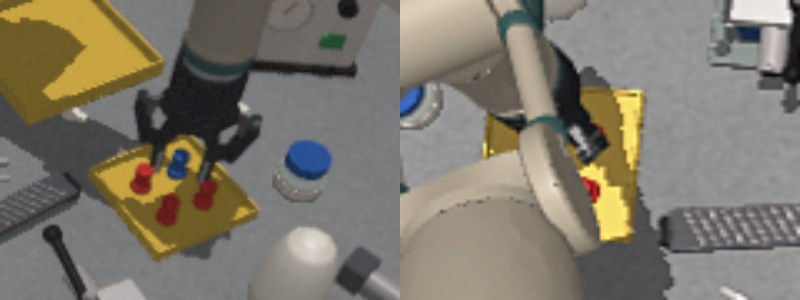

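The open jaws hover above the tray over the near red marker, and the other markers are clear of the finger paths. I descend and grip.

Call:
step_arm --moves '[0.0067, 0.0047, 0.04, 0.002, 0, 0.0067, 0.0047, 0.08, 0.002, 0, 0.0067, 0.0047, 0.12, 0.002, 0, 0.0067, 0.0047, 0.14, 0.002, 0, 0.0067, 0.0047, 0.14, 0.002, 0]'

```text
clock: 15.2
position: [0.5055, 0.2908, 0.0314]
ee_rot: [-0.001, 0.417, 0.909, -0.001]
contact_force: [-0.2, -0.4, -0.3]
width: 0.0429
```

Call:
step_arm --moves '[0, 0, 0, 0, 0.6, 0, 0, 0, 0, 0.6, 0, 0, 0, 0, 0.6, 0, 0, 0, 0, 0.6]' --force 25

```text
clock: 15.6
position: [0.507, 0.2916, 0.0334]
ee_rot: [0.001, 0.417, 0.909, 0.001]
contact_force: [-0.6, 0.3, 3.8]
width: 0.0205
```

Call:
step_arm --moves '[0, 0, 0, 0, 1, 0, 0, 0, 0, 1]' --force 25

```text
clock: 15.8
position: [0.507, 0.2915, 0.0333]
ee_rot: [0.001, 0.417, 0.909, 0.001]
contact_force: [-0.1, -0.1, 5.5]
width: 0.0202
```

```bash
python3 -c "
from h import *
go([.5056,.291,.03],40.8)
a=get_image('scene')['frame']
cv2.imwrite('pics/p4.png',cv2.resize(a[130:220,370:490],(720,540),interpolation=2))"
```

```text
t 15.8 pos [0.507  0.2915 0.0333] cur yaw 40.7 w 0.0202 F [-0.08 -0.08  5.51]
 frac [ 0.001  -0.0028  0.0065] twist -0.0003
```

View pics/p4.png

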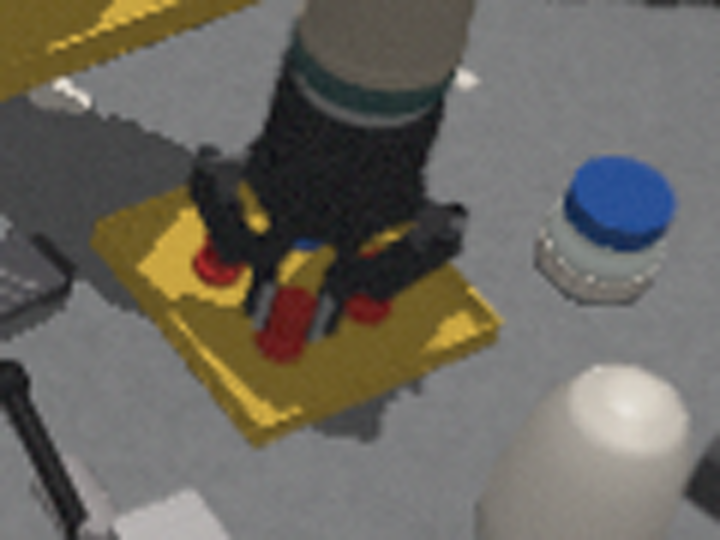

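The marker is between the pads, but an upward force of 5 N and a width of 20 mm suggest the tips wedge on its foot flare. I'll open, rise 6 mm and grip the head.

Call:
step_arm --moves '[0, 0, 0, 0, 0.2, 0, 0, 0, 0, 0.2, 0, 0, -0.014, 0, 0.2, 0, 0, -0.014, 0, 0.2]'

```text
clock: 16.25
position: [0.5067, 0.2915, 0.04]
ee_rot: [0.0, 0.417, 0.909, 0.0]
contact_force: [1.0, -0.6, 0.8]
width: 0.0344
```

Call:
step_arm --moves '[0, 0, 0, 0, 1, 0, 0, 0, 0, 1, 0, 0, 0, 0, 1, 0, 0, 0, 0, 1]' --force 25

```text
clock: 16.65
position: [0.5064, 0.2913, 0.0396]
ee_rot: [0.0, 0.417, 0.909, 0.0]
contact_force: [-1.0, -0.9, 4.0]
width: 0.0206
```

Call:
step_arm --moves '[0, 0, -0.01, 0, 1, 0, 0, -0.03, 0, 1, 0, 0, -0.08, 0, 1, 0, 0, -0.16, 0, 1, 0, 0, -0.24, 0, 1]'

```text
clock: 17.15
position: [0.5057, 0.291, 0.1605]
ee_rot: [-0.001, 0.417, 0.909, -0.0]
contact_force: [0.5, 0.5, -0.1]
width: 0.0203
```

Call:
step_arm --moves '[0, 0, -0.13, 0, 1, 0, 0, -0.13, 0, 1, 0, 0, -0.13, 0, 1]'

```text
clock: 17.45
position: [0.5079, 0.292, 0.2284]
ee_rot: [0.003, 0.417, 0.909, 0.003]
contact_force: [0.4, 0.2, -1.5]
width: 0.0201
```

```bash
python3 -c "
from h import *
go([.6486,.1121,.20],83.7)
a=get_image('scene')['frame']
cv2.imwrite('pics/p5.png',cv2.resize(a[80:200,360:520],(800,600),interpolation=2))"
```

```text
t 17.45 pos [0.5079 0.292  0.2284] cur yaw 40.7 w 0.0201 F [ 0.42  0.21 -1.48]
 frac [-0.4562 -0.022   0.0576] twist -0.2386
```

View pics/p5.png

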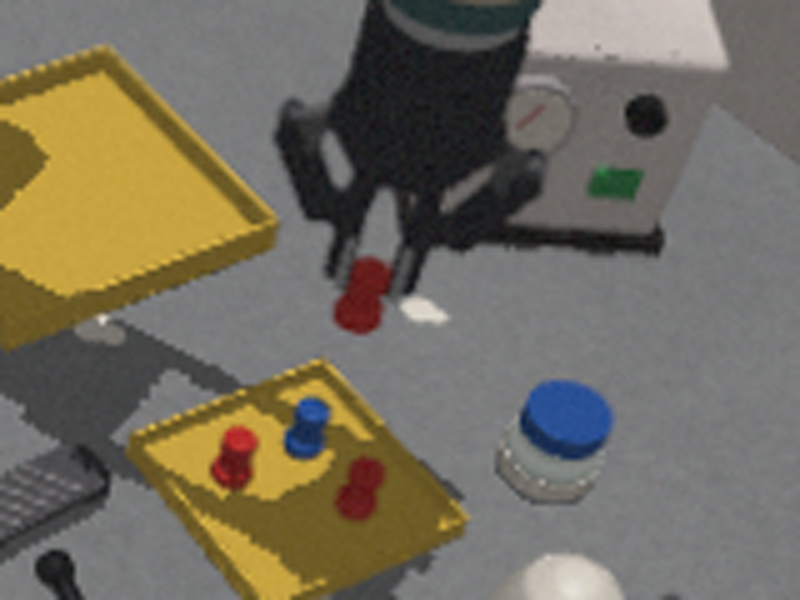

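The marker is held upright, foot about 37 mm below the TCP, and the other three stand in the tray. On to the left cap.

Call:
step_arm --moves '[-0.456, -0.022, 0, -0.2386, 1, -0.456, -0.022, 0, -0.2386, 1, -0.456, -0.022, 0, -0.2386, 1, -0.456, -0.022, 0, -0.2386, 1, -0.456, -0.022, 0, -0.2386, 1]'

```text
clock: 18.0
position: [0.6473, 0.1082, 0.2213]
ee_rot: [-0.002, 0.061, 0.998, -0.001]
contact_force: [-0.3, -0.6, -1.0]
width: 0.0203
```

Call:
step_arm --moves '[0, 0, 0, 0, 1, 0, 0, 0, 0, 1, 0, 0, 0, 0, 1]'

```text
clock: 18.3
position: [0.6453, 0.1122, 0.2228]
ee_rot: [-0.002, 0.063, 0.998, 0.0]
contact_force: [0.6, 0.2, -0.9]
width: 0.0202
```

```bash
python3 -c "
from h import *
go([.6486,.1121,.145],83.7)"
```

```text
t 18.3 pos [0.6453 0.1122 0.2228] cur yaw 82.8 w 0.0202 F [ 0.65  0.15 -0.9 ]
 frac [-0.0072  0.0007  0.1556] twist -0.0051
```

Call:
step_arm --moves '[-0.007, 0, 0.05, 0, 1, -0.007, 0, 0.1, 0, 1, -0.007, 0, 0.15, 0, 1, -0.007, 0, 0.15, 0, 1]'

```text
clock: 18.7
position: [0.6463, 0.1123, 0.1454]
ee_rot: [-0.005, 0.062, 0.998, -0.0]
contact_force: [-0.9, -0.4, -1.6]
width: 0.0201
```

Call:
step_arm --moves '[0, 0, 0, 0, 1, 0, 0, 0.004, 0, 1, 0, 0, 0.008, 0, 1, 0, 0, 0.008, 0, 1]'

```text
clock: 19.1
position: [0.6505, 0.111, 0.1462]
ee_rot: [0.001, 0.063, 0.998, 0.0]
contact_force: [-0.9, 0.6, -0.5]
width: 0.0204
```

```bash
python3 -c "
from h import *
go([.6486,.1121,.1366],83.7)
a=get_image('scene')['frame']
cv2.imwrite('pics/p6.png',cv2.resize(a[180:300,320:480],(800,600),interpolation=2))"
```

```text
t 19.1 pos [0.6505 0.111  0.1462] cur yaw 82.8 w 0.0204 F [-0.85  0.55 -0.54]
 frac [0.0041 0.0017 0.0191] twist -0.0049
```

View pics/p6.png

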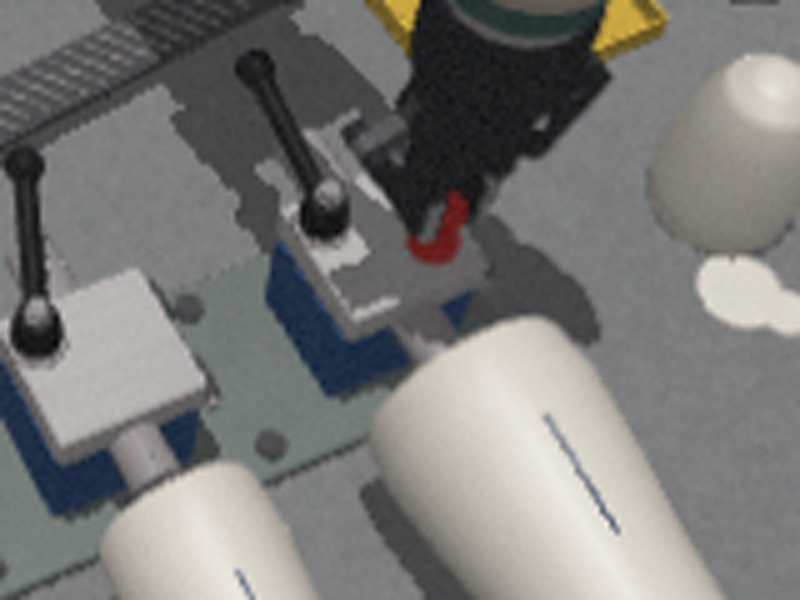

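The marker hangs about 1 cm over the left cap's free area, well clear of the hub. I lower it step by step while watching the force.

Call:
step_arm --moves '[0.003, 0, 0.005, 0, 1, 0.003, 0, 0.01, 0, 1, 0.003, 0, 0.014, 0, 1, 0.003, 0, 0.014, 0, 1]'

```text
clock: 19.55
position: [0.6484, 0.111, 0.1378]
ee_rot: [-0.0, 0.063, 0.998, -0.0]
contact_force: [-0.1, 0.3, -1.3]
width: 0.0201
```

Call:
step_arm --moves '[0, 0, 0.002, 0, 1, 0, 0, 0.003, 0, 1, 0, 0, 0.003, 0, 1]'

```text
clock: 19.85
position: [0.6488, 0.111, 0.1368]
ee_rot: [0.0, 0.063, 0.998, 0.0]
contact_force: [0.5, 0.2, 0.0]
width: 0.0203
```

Call:
step_arm --moves '[0, 0, 0.002, 0, 1, 0, 0, 0.003, 0, 1, 0, 0, 0.003, 0, 1]'

```text
clock: 20.15
position: [0.649, 0.111, 0.1366]
ee_rot: [0.001, 0.063, 0.998, 0.0]
contact_force: [-2.3, 0.2, 5.6]
width: 0.0203
```

Touchdown at the predicted height (5.6 N). I release and rise.

Call:
step_arm --moves '[0, 0, -0.002, 0, 1, 0, 0, -0.002, 0, 0.25, 0, 0, -0.002, 0, 0.25, 0, 0, -0.002, 0, 0.2, 0, 0, -0.002, 0, 0.2]'

```text
clock: 20.65
position: [0.6487, 0.1111, 0.1361]
ee_rot: [-0.0, 0.063, 0.998, 0.0]
contact_force: [0.9, 0.4, 0.5]
width: 0.0342
```

Call:
step_arm --moves '[0, 0, -0.02, 0, 0.2, 0, 0, -0.06, 0, 0.2, 0, 0, -0.14, 0, 0.2, 0, 0, -0.22, 0, 0, 0, 0, -0.22, 0, 0]'

```text
clock: 21.15
position: [0.6521, 0.1114, 0.2541]
ee_rot: [0.007, 0.063, 0.998, 0.001]
contact_force: [-1.1, -0.0, -0.4]
width: 0.0427
```

```bash
python3 -c "
from h import *
go([.5096,.3455,.20],40.8)
T=get_image('top');S=get_image('scene')
for d in(T,S):print(blobs(d['frame'],'r'))"
```

```text
t 21.15 pos [0.6521 0.1114 0.2541] cur yaw 82.8 w 0.0427 F [-1.06 -0.04 -0.36]
 frac [0.3428 0.4286 0.1048] twist 0.2334
[(array([219.5, 189. ]), np.int32(60))]
[(array([406. , 167.5]), np.int32(16)), (array([405.7, 226.6]), np.int32(100))]
```

Call:
step_arm --moves '[0.34, 0.428, 0, 0.233, 0, 0.34, 0.428, 0, 0.233, 0, 0.34, 0.428, 0, 0.233, 0, 0.34, 0.428, 0.05, 0.233, 0, 0.34, 0.428, 0.1, 0.233, 0]'

```text
clock: 21.75
position: [0.5237, 0.3174, 0.2142]
ee_rot: [0.001, 0.418, 0.908, 0.001]
contact_force: [0.7, -0.5, 0.4]
width: 0.0425
```

Call:
step_arm --moves '[0, 0, 0, 0, 0, 0, 0, 0, 0, 0]'

```text
clock: 21.95
position: [0.523, 0.3158, 0.2121]
ee_rot: [-0.001, 0.414, 0.91, -0.002]
contact_force: [0.2, 0.3, 0.2]
width: 0.0431
```

```bash
python3 -c "
from h import *
go([.5096,.3455,.1],40.8)"
```

```text
t 21.95 pos [0.523  0.3158 0.2121] cur yaw 41.1 w 0.0431 F [0.19 0.26 0.16]
 frac [0.0622 0.0197 0.2241] twist 0.0015
```

Call:
step_arm --moves '[0.062, 0.02, 0.06, 0, 0, 0.062, 0.02, 0.14, 0, 0, 0.062, 0.02, 0.22, 0, 0, 0.062, 0.02, 0.22, 0, 0, 0.062, 0.02, 0.22, 0, 0]'

```text
clock: 22.45
position: [0.5129, 0.3446, 0.1041]
ee_rot: [-0.0, 0.416, 0.909, -0.0]
contact_force: [0.2, 0.2, 0.3]
width: 0.0425
```

```bash
python3 -c "
from h import *
go([.5096,.3455,.0375],40.8)"
```

```text
t 22.45 pos [0.5129 0.3446 0.1041] cur yaw 40.8 w 0.0425 F [0.2  0.18 0.3 ]
 frac [ 0.0057 -0.0036  0.1332] twist 0.0
```

Call:
step_arm --moves '[0.0057, -0.0036, 0.04, 0, 0, 0.0057, -0.0036, 0.08, 0, 0, 0.0057, -0.0036, 0.12, 0, 0, 0.0057, -0.0036, 0.132, 0, 0, 0.0057, -0.0036, 0.132, 0, 0]'

```text
clock: 22.95
position: [0.5099, 0.3466, 0.0392]
ee_rot: [0.001, 0.416, 0.909, 0.001]
contact_force: [0.1, 0.1, 0.7]
width: 0.0422
```

Call:
step_arm --moves '[0, 0, 0, 0, 0, 0, 0, 0, 0, 1, 0, 0, 0, 0, 1, 0, 0, 0, 0, 1, 0, 0, 0, 0, 1]' --force 25

```text
clock: 23.45
position: [0.5095, 0.347, 0.0394]
ee_rot: [0.001, 0.416, 0.91, 0.001]
contact_force: [-0.8, -0.3, 6.4]
width: 0.0201
```

Call:
step_arm --moves '[0, 0, 0, 0, 1]'

```text
clock: 23.55
position: [0.5095, 0.347, 0.0394]
ee_rot: [0.001, 0.416, 0.91, 0.001]
contact_force: [-0.8, -1.8, 6.0]
width: 0.0205
```

Call:
step_arm --moves '[0, 0, -0.02, 0, 1, 0, 0, -0.06, 0, 1, 0, 0, -0.15, 0, 1, 0, 0, -0.24, 0, 1, 0, 0, -0.33, 0, 1]'

```text
clock: 24.05
position: [0.5081, 0.3464, 0.2048]
ee_rot: [-0.0, 0.416, 0.909, -0.0]
contact_force: [1.4, -0.6, 0.4]
width: 0.0204
```

Call:
step_arm --moves '[0, 0, -0.09, -0.1, 1, 0, 0, -0.09, -0.1, 1, 0, 0, -0.09, -0.1, 1]'

```text
clock: 24.35
position: [0.5089, 0.3469, 0.2502]
ee_rot: [0.001, 0.268, 0.963, 0.001]
contact_force: [0.0, -0.4, -1.2]
width: 0.0207
```

```bash
python3 -c "
from h import *
go([.6134,-.2059,.23],83.7)"
```

```text
t 24.35 pos [0.5089 0.3469 0.2502] cur yaw 58.9 w 0.0207 F [ 0.02 -0.44 -1.19]
 frac [-0.7499 -0.8389  0.0391] twist -0.1377
```

Call:
step_arm --moves '[-0.33, -0.37, 0, 0, 1, -0.33, -0.37, 0, 0, 1, -0.33, -0.37, 0, 0, 1, -0.33, -0.37, 0, 0, 1, -0.33, -0.37, 0, 0, 1]'

```text
clock: 24.85
position: [0.5531, 0.1009, 0.2464]
ee_rot: [-0.002, 0.27, 0.963, -0.001]
contact_force: [-0.5, 0.3, 0.2]
width: 0.0204
```

Call:
step_arm --moves '[-0.33, -0.37, 0, 0, 1, -0.33, -0.37, 0, 0, 1, -0.33, -0.37, 0, 0, 1, -0.33, -0.37, 0, 0, 1, -0.33, -0.37, 0, 0, 1]'

```text
clock: 25.35
position: [0.5988, -0.1426, 0.2463]
ee_rot: [-0.002, 0.27, 0.963, 0.0]
contact_force: [1.3, 0.6, -1.1]
width: 0.0203
```

```bash
python3 -c "
from h import *
go([.6134,-.2059,.20],83.7)"
```

```text
t 25.35 pos [ 0.5988 -0.1426  0.2463] cur yaw 58.7 w 0.0203 F [ 1.29  0.59 -1.09]
 frac [-0.0911 -0.093   0.0923] twist -0.1391
```

Call:
step_arm --moves '[-0.091, -0.09, 0, -0.139, 1, -0.091, -0.09, 0, -0.139, 1, -0.091, -0.09, 0.05, -0.139, 1, -0.091, -0.09, 0.09, -0.139, 1, -0.091, -0.09, 0.09, -0.139, 1]'

```text
clock: 25.85
position: [0.6126, -0.2018, 0.198]
ee_rot: [-0.005, 0.055, 0.998, 0.002]
contact_force: [-0.6, 0.6, -0.9]
width: 0.0205
```

Call:
step_arm --moves '[0, 0, 0, 0, 1, 0, 0, 0, 0, 1]'

```text
clock: 26.05
position: [0.6159, -0.2027, 0.2037]
ee_rot: [0.001, 0.054, 0.999, -0.0]
contact_force: [-0.2, 0.5, -0.6]
width: 0.0203
```

```bash
python3 -c "
from h import *
go([.6134,-.2059,.145],83.7)"
```

```text
t 26.05 pos [ 0.6159 -0.2027  0.2037] cur yaw 83.9 w 0.0203 F [-0.16  0.45 -0.64]
 frac [ 0.0044 -0.0068  0.1174] twist 0.0008
```

Call:
step_arm --moves '[0.0044, -0.0068, 0.05, 0, 1, 0.0044, -0.0068, 0.09, 0, 1, 0.0044, -0.0068, 0.115, 0, 1, 0.0044, -0.0068, 0.115, 0, 1, 0.0044, -0.0068, 0.115, 0, 1]'

```text
clock: 26.55
position: [0.6136, -0.206, 0.1463]
ee_rot: [0.001, 0.053, 0.999, -0.0]
contact_force: [-0.1, -0.0, -1.0]
width: 0.0204
```

```bash
python3 -c "
from h import *
go([.6134,-.2059,.1366],83.7)
a=get_image('scene')['frame']
cv2.imwrite('pics/p7.png',cv2.resize(a[180:330,220:420],(800,600),interpolation=2))"
```

```text
t 26.55 pos [ 0.6136 -0.206   0.1463] cur yaw 83.9 w 0.0204 F [-0.14 -0.04 -0.95]
 frac [0.0004 0.0002 0.0194] twist 0.0011
```

View pics/p7.png

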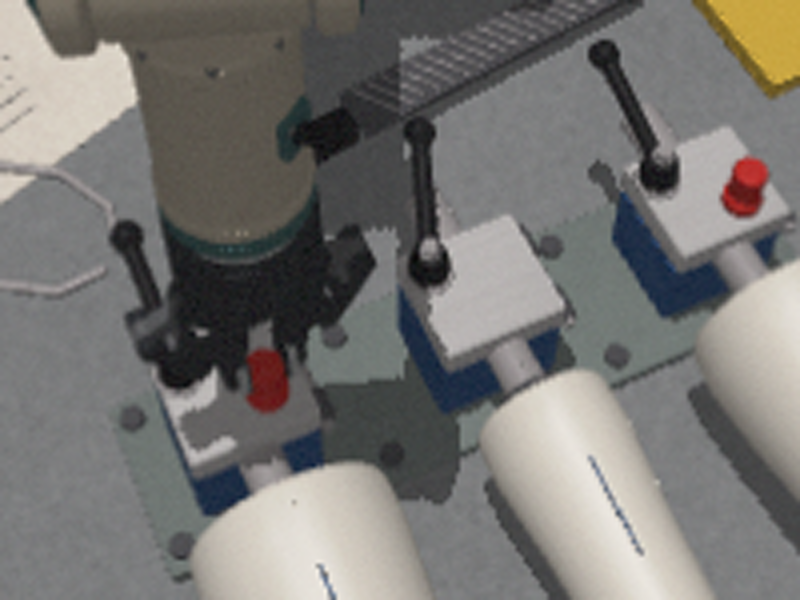

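The left marker stands upright, and the second hangs over the right cap's free area. The lever is close to the gripper linkage in this view, but force reads zero, as with the same geometry on the left.

Call:
step_arm --moves '[0, 0, 0.005, 0, 1, 0, 0, 0.01, 0, 1, 0, 0, 0.015, 0, 1, 0, 0, 0.015, 0, 1]'

```text
clock: 27.0
position: [0.6127, -0.2058, 0.1376]
ee_rot: [-0.0, 0.053, 0.999, 0.0]
contact_force: [0.4, -0.8, -0.7]
width: 0.0204
```

Call:
step_arm --moves '[0, 0, 0.002, 0, 1, 0, 0, 0.003, 0, 1, 0, 0, 0.003, 0, 1]'

```text
clock: 27.3
position: [0.613, -0.206, 0.1366]
ee_rot: [0.0, 0.053, 0.999, 0.0]
contact_force: [-0.2, -0.3, 0.2]
width: 0.0203
```

Call:
step_arm --moves '[0, 0, 0.002, 0, 1, 0, 0, 0.002, 0, 1]'

```text
clock: 27.5
position: [0.6131, -0.206, 0.1365]
ee_rot: [0.0, 0.053, 0.999, -0.0]
contact_force: [-2.0, 1.2, 3.5]
width: 0.0202
```

Touchdown. I release, rise and move back clear.

Call:
step_arm --moves '[0, 0, -0.001, 0, 1, 0, 0, -0.001, 0, 0.25, 0, 0, -0.001, 0, 0.25, 0, 0, -0.001, 0, 0.2, 0, 0, -0.001, 0, 0.2]'

```text
clock: 28.0
position: [0.6129, -0.2059, 0.1356]
ee_rot: [-0.0, 0.053, 0.999, 0.0]
contact_force: [0.5, 0.2, -0.2]
width: 0.0344
```

Call:
step_arm --moves '[0, 0, -0.02, 0, 0.2, 0, 0, -0.06, 0, 0.2, 0, 0, -0.14, 0, 0.2, 0, 0, -0.22, 0, 0.2, 0, 0, -0.3, 0, 0.2]'

```text
clock: 28.5
position: [0.6128, -0.2059, 0.2882]
ee_rot: [0.0, 0.053, 0.999, -0.0]
contact_force: [1.8, -1.7, -0.4]
width: 0.0341
```

Call:
step_arm --moves '[0.5, 0, 0, 0, 0.2, 0.5, 0, 0, 0, 0.2, 0.5, 0, 0, 0, 0.2, 0.5, 0, 0, 0, 0.2, 0.5, 0, 0, 0, 0.2]'

```text
clock: 29.0
position: [0.3624, -0.1789, 0.2866]
ee_rot: [0.0, 0.053, 0.999, -0.001]
contact_force: [-0.1, -0.1, 0.4]
width: 0.0339
```

Call:
step_arm --moves '[0, 0, 0, 0, 0.2, 0, 0, 0, 0, 0.2, 0, 0, 0, 0, 0.2]'

```text
clock: 29.3
position: [0.3655, -0.1799, 0.2867]
ee_rot: [0.001, 0.053, 0.999, -0.0]
contact_force: [0.6, 0.2, -0.4]
width: 0.0342
```

Run:
```python
from h import *
np.set_printoptions(precision=4,suppress=True)
T=get_image("top");S=get_image("scene");print(manip.get_state()["position"],manip.get_state()["contact_force"])
for n,d in(("T",T),("S",S)):
    for p,a in blobs(d["frame"],"r"):print(n,p,a,plane(d,[p],.119)[0],plane(d,[p],.022)[0])
a=cv2.resize(T["frame"][120:200,262:422],(640,320),interpolation=2)
b=cv2.resize(S["frame"][140:300,220:460],(480,320),interpolation=2)
c=np.zeros((640,640,3),np.uint8);c[:320]=a;c[320:,:480]=b;cv2.imwrite("pics/p8.png",c[:, :]);cv2.imwrite("pics/p8.png",cv2.resize(c,(600,600)))
```

```text
[ 0.3657 -0.1798  0.2861] [ 0.5574  0.2411 -0.3944]
T [288.5 137.4] 57 [0.6488 0.1117 0.119 ] [0.6806 0.1217 0.022 ]
T [391.8 146.1] 57 [ 0.6151 -0.2029  0.119 ] [ 0.6441 -0.2195  0.022 ]
T [234.9 206.5] 55 [0.4379 0.2719 0.119 ] [0.4519 0.2955 0.022 ]
S [406.5 171.1] 70 [0.5071 0.2252 0.119 ] [0.4501 0.2938 0.022 ]
S [405.8 226.3] 99 [0.6477 0.1095 0.119 ] [0.6077 0.164  0.022 ]
S [286.3 276.6] 115 [ 0.6146 -0.2066  0.119 ] [ 0.5707 -0.1904  0.022 ]
```

View pics/p8.png

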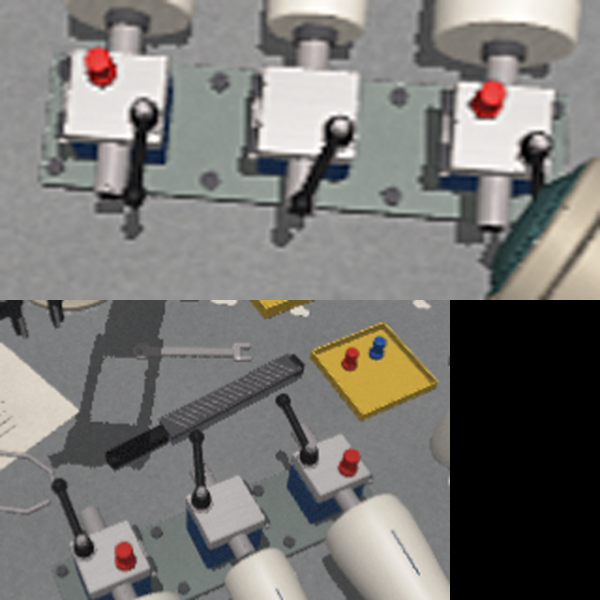

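Both markers stand upright. By these pictures the left and right balls have moved about 1 cm and the mid ball not at all. The spare red and the blue marker are still in the tray. I'm handing in.

```bash
python3 -c "
from rig import job
print(job.sign_off())"
```

```text
the job is handed in; nothing more can be done
None
```

The job is done and handed in at about 29.5 s of the 72 s allowed. The left and right clamps are slack and each now carries a red marker. The middle clamp is sound and its cap is bare.

- **Left:** it gave at about 5 N and followed on. I let it go about 1 cm at the ball.
- **Right:** it gave at about 2 N. I let it go about 1 cm at the ball.
- **Middle:** it held firm at about 12 N, the highest push used on any lever, and the pictures show no shift.

**Last checks:** both markers stand upright at the planned spots, within about 3 mm between the two cameras. Both were lowered until they touched (5.6 N on the left, 3.5 N on the right) and then released. The spare red marker and the blue one are still in the tray, and the robot is clear with no contact force.

**What went wrong:** the first grip on the first marker pressed down on it with about 5 N, so I opened, rose about 6 mm and gripped again at the head. The same push showed up there and in the second grip, so the jaws closing probably cause it. It did no harm. No check failed.

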